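# Ready the spin corner of the lab bench

### The arm

A 6-joint arm with a two-finger parallel gripper is mounted at the origin on the work surface. World frame = base frame: x ahead of the robot, y to its left, z up, the work surface at z = 0. Lengths are in m, angles in degrees, forces in N, time in s.
With the tool pointing down it reaches from about 0.25 to 0.8 m from the base axis. Payload 3.9 kg.
Tool frame: the origin (TCP) lies midway between the tips of the shut fingers; the grasp point (between the pads) lies 19 mm behind it; z points along the fingers, y is the line along which they close (so a half turn about z gives the same grasp; the last joint's range is limited). The gripper opens to 85 mm and grips with 20 to 120 N. Pads are 22 mm wide; open, the fingers measure 114 mm over their backs; the gripper's body (76 mm by 85 mm) begins 54 mm behind the grasp point. The pads swing forward as they close: fully open they stand 13 mm farther back than shut.
Start: joints at [-67.093, 14.897, -7.913, 67.191, 0, 90], TCP at [0.204, -0.484, 0.231] pointing down, gripper open.
Joint ranges: [-159.42, 159.42], [-47.68, 98.78], [-73.54, 78.23], [-108.79, 121.32], [-90, 84.71], [-180, 180]. Speed limits (degrees/s): [147.25, 147.25, 180, 180, 180, 180].

### API

Orientations are given as [roll, pitch, yaw] about the fixed x, y, z axes, in that order (R = Rz(yaw) Ry(pitch) Rx(roll)).
In Python, from workcell import bot gives the robot as it stands.
- The arm moves only by the tool play_rows, never from a script. Its argument "targets" is one flat list of numbers, 4 for each row, row after row: the shift along the tool's x, y, z in mm, then the turn about the tool's z in rad. In form: [x, y, z, yaw, x, y, z, yaw, ...]. A call has 1 to 20 rows; each row is the pose to reach, as a shift and turn from the pose commanded when the call began, along the tool's axes at that moment; what a row does not reach only later rows make up. A row lasts 1/12 s, in which the tool goes at most 41.7 mm and 7.16 degrees, less where a joint would pass 70% of its speed; a pose out of reach is approached as far as the arm can. A call with a gripper value outside its range is refused whole. "gripper" is the closure, from -1 (fully open) to 1 (shut), so that 0 is half open, set as the call begins (left out, the last holds). The fingers move at their own pace and stop on an object; the grip force is fixed at half the most. Time passes only in rows, so rows that repeat a pose let the fingers close. It gives the time, the measured TCP pose, the force, the opening and the grip force at its end, in the units of the state.
- bot.get_state(): the state, without advancing time (a new reading comes with each control period).
- bot.read_camera(name): name is "side" or "top"; returns a dict with "frame" (420x560x3 uint8, blue, green, red), "range_z" (420x560 float32, m along the optical axis (not along the pixel's ray), 0 where there is no reading), "fx", "fy", "cx", "cy" (pixels), "k1" (the pictures are not rectified: a ray, as slopes to the right and down, at radius r is drawn at 1 + k1 r^2 times it, then the intrinsics apply), "rvec" (rotation vector, rad) and "tvec" (3), from world to camera coordinates, as OpenCV has them. Camera axes: x right, y down, z forward; pixel columns grow to the right and rows downward; lengths in m; the calibration is good to about 2 mm. A picture is of the moment at which its call begins.
- bot.close_job(): hands the job in; it is judged then, once.
The state is a dict: "time_s": time; "q": joint angles; "dq": joint speeds; "tau": joint torques, N m; "tcp_pos": TCP position; "ee_rot": TCP orientation; "wrist_force": force on the tool from outside, world axes, zero at the start; "ft_torque": the same for the moment, N m; "width": finger opening in m; "grip_force": force on a finger pad.
Only numpy, scipy, OpenCV 4.12 (cv2) and the standard library are available. Lean on these libraries where they do the work, as an engineer would, in place of code of your own. Each camera call takes 0.05 s, during which the arm holds its last target. There are 200 camera calls.

### The job

Get the centrifuge corner ready: turn the aluminium rotor until its slot lines up with the centrifuge's drive tang and let it drop fully home, then set the red cap down over the rotor's hub. Beside the orange tube rack, on its left as the robot sees it, make a straight row level with the rack's middle and square to its side: the blue-lidded jar nearest the rack and the amber bottle beyond it, so that the jar stands between rack and bottle, with about 3 cm of clear bench between neighbours and both upright. Leave the green-lidded jar, the slide box and the stack of dishes where they are.

Things in the scene. Friction and masses are not known exactly. Their poses are not given: they have to be found in the camera images.
- centrifuge: Round white mini centrifuge, fixed; diameter 150; place and yaw vary. Origin: centre of its underside, on the bench. On its top is a steel drive flange, diameter 60, upper face 66 above the bench; from its centre rises a dark drive tang 22 long (along body x) by 10 wide (y), its top 82 above the bench. A blue button on its side points to -x.
- rotor: Loose aluminium rotor, 0.22 kg: disc dia. 90, 14 thick, with dark dots; lift it by its round hub, dia. 40, top 44 above the underside. A slot runs right through: 28 long (body x), 14 wide (y), between dark fillers. Origin: centre of underside. With x along the centrifuge's x, either way round, within 0.15 rad, it drops onto the flange; else it stops on the tang, 16 too high.
- cap: Loose red cap, 0.06 kg: skirt of outer dia. 56, inner 46, open below, 14 deep; roof 6 thick; on it a round knob, dia. 30, from 20 to 48 above the underside, white dot on top. The skirt fits over the rotor's hub and the roof rests on the hub, cap underside 30 above the rotor's underside. Origin: centre of its underside; z up.
- rack: Orange tube rack with capped tubes, fixed to the bench at a place and yaw that vary: 130 long (body x, pointing roughly away from the robot, within 0.15 rad), 64 wide (body y, pointing roughly to the robot's left), tubes' tops 88 high. Origin at the centre of its underside. The left side is the long side at y = +32.
- blue_jar: Loose white jar with a blue lid, about 0.12 kg: body diameter 48 up to 50 high, lid diameter 44 from 55 to 72 high (overall height 72). Origin at the centre of its underside; z up.
- amber_bottle: Loose amber bottle with a black cap, about 0.16 kg: body diameter 50 up to 64 high, tapering shoulder, cap diameter 32 from 76 to 95 high (overall height 95). Origin at the centre of its underside; z up.
- green_jar: White jar with a green lid, otherwise the same as the blue-lidded jar; not wanted, to be left alone. Origin at the centre of its underside; z up.
- slide_box: Brown wooden slide box, loose, 77 x 102 x 32 high, at the far side of the bench; to be left alone. Origin at the centre of its underside; z up.
- dishes: Stack of three clear and white dishes, one body, diameter 90, 42 high, at the far side of the bench; to be left alone. Origin at the centre of its underside; z up.
Things that resemble listed ones, but are neither listed nor needed, are in the scene too. Leave any black or purple look-alike of the cap alone. Leave any yellow look-alike of the blue_jar alone.

How it is judged (in metres and radians):
On the way, in this order (a step that is already met when the one before it is completed fails the run):
1. the rotor is fully home on the drive tang (horizontal distance between rotor and centrifuge below 0.006 m and z of rotor in the frame of centrifuge between 0.062 and 0.07 m and angle between the x axis of rotor and the x axis of centrifuge, either way round below 0.3 rad and angle between rotor's own z axis and vertical below 0.08 rad), for 0.2 s.
2. the cap sits over the hub of the seated rotor (all of step 1 and horizontal distance between cap and rotor below 0.006 m and z of cap in the frame of rotor between 0.026 and 0.034 m and angle between cap's own z axis and vertical below 0.1 rad), for 0.2 s.
At the end, for the whole second after the job is handed in: Rotor keyed home (4 mm), cap resting over its hub (4 mm high or low, 6 mm off centre). Jar left of the rack, bottle beyond it, both upright on the bench: each gap 30 +/- 15 mm; jar within 18 mm and bottle within 20 mm of the line square from the rack's middle. All at rest (all of step 2 and x of blue_jar in the frame of rack between -0.018 and 0.018 m and y of blue_jar in the frame of rack between 0.071 and 0.101 m and z of blue_jar in the frame of rack between -0.004 and 0.004 m and angle between each of blue_jar, amber_bottle's own z axis and vertical below 0.1 rad and x of amber_bottle in the frame of rack between -0.02 and 0.02 m and y of amber_bottle in the frame of rack above 0.13 m and horizontal distance between amber_bottle and blue_jar between 0.064 and 0.094 m and z of amber_bottle in the frame of rack between -0.004 and 0.004 m and linear speed of each of rotor, cap, blue_jar, amber_bottle below 0.02 m/s); the robot touches nothing.
It fails at once if the green-lidded jar was moved more than 25 mm (distance of green_jar from where it was at the start of the episode above 0.025 m).
It fails at once if the slide box was moved more than 25 mm (distance of slide_box from where it was at the start of the episode above 0.025 m).
It fails at once if the dishes were moved more than 25 mm (distance of dishes from where it was at the start of the episode above 0.025 m).
It also fails if it takes over 144 s, if anything falls off the work surface, if the arm or the gripper's body presses on something with over 40 N, if the wrist force passes 120 N, or if a joint passes its speed limit or range.

## Working session

There is one attempt and no reset: what is moved stays moved. The work goes in short steps, Python scripts to look and compute and a tool call to move; the robot and the scene stay as the last step left them, time stands still between calls to the robot, and variables do not carry over. Pictures are saved under pics/ and viewed, at most 14 in all, crops included, and the job is handed in when it is done.

Besides the shell and the picture viewer there is one more tool, called after ">>>" as name(argument=value, ...) on one line, values as JSON. play_rows: Moves the arm, as the interface text tells. Its arguments: {"type":"object","properties":{"targets":{"type":"array"},"gripper":{"type":"number"}},"required":["targets"]}

```bash
mkdir -p pics; cat > h.py <<'E'
import numpy as np, cv2
from workcell import bot
def cam(n):
    c=bot.read_camera(n); c['R']=cv2.Rodrigues(np.array(c['rvec'],float))[0]; c['t']=np.array(c['tvec'],float).ravel(); return c
def ray(c,u,v):
    x=np.array([(u-c['cx'])/c['fx'],(v-c['cy'])/c['fy']]); s=x.copy()
    for _ in range(20): s=x/(1+c['k1']*(s@s))
    d=c['R'].T@np.array([*s,1]); o=-c['R'].T@c['t']; return o,d
def atz(c,u,v,z):
    o,d=ray(c,u,v); return o+d*(z-o[2])/d[2]
def dep(c,u,v,k=1):
    p=c['range_z'][v-k:v+k+1,u-k:u+k+1]; p=p[p>0]; o,d=ray(c,u,v); return o+d*np.median(p)
def tri(c1,p1,c2,p2):
    o1,d1=ray(c1,*p1);o2,d2=ray(c2,*p2); d1/=np.linalg.norm(d1); d2/=np.linalg.norm(d2)
    A=np.stack([d1,-d2],1); s=np.linalg.lstsq(A,o2-o1,rcond=None)[0]; a=o1+d1*s[0]; b=o2+d2*s[1]
    return (a+b)/2, np.linalg.norm(a-b)
def cloud(c):
    import itertools
    h,w=c['range_z'].shape; v,u=np.mgrid[:h,:w]
    x=np.stack([(u-c['cx'])/c['fx'],(v-c['cy'])/c['fy']],-1); s=x
    for _ in range(20): s=x/(1+c['k1']*(s**2).sum(-1,keepdims=True))
    p=np.concatenate([s,np.ones((h,w,1))],-1)*c['range_z'][...,None]
    return (p-c['t'])@c['R']
def proj(c,P):
    q=c['R']@np.array(P)+c['t']; s=q[:2]/q[2]; s=s*(1+c['k1']*(s@s)); return s[0]*c['fx']+c['cx'],s[1]*c['fy']+c['cy']
E
python3 - <<'E'
from h import *
import pickle
d={}
for n in('top','side'):
    c=cam(n); d[n]=c; cv2.imwrite(f'pics/{n}0.png',cv2.resize(c['frame'],(800,600),interpolation=cv2.INTER_CUBIC)); print(n,-c['R'].T@c['t'],c['R'][2],c['fx'],c['k1'])
pickle.dump(d,open('c0.pkl','wb')); s=bot.get_state(); print(s)
E
```

```text
top [ 0.42679531 -0.02207886  0.92832601] [ 0.14842946  0.03188913 -0.98840871] 405.65646289351054 -0.08590165450926066
side [0.18602976 0.54822368 0.77353047] [ 0.37974268 -0.56131209 -0.73533954] 461.14412357143897 -0.15986101501638736
{'time_s': 0.1, 'q': array([-6.70942013e+01,  1.49305342e+01, -7.97888325e+00,  6.71907627e+01,
        4.12015621e-05,  9.00002074e+01]), 'dq': array([ 0.04591524, -0.05899978,  0.10063185,  0.04921646,  0.07374444,
        0.05588299]), 'tau': array([-2.78311143e-05, -4.06507838e+01,  2.54527009e+01,  1.00997637e-02,
       -4.46553395e-05,  1.20680929e-05]), 'tcp_pos': array([ 0.20409719, -0.48302874,  0.23055787]), 'ee_rot': array([-1.79899820e+02, -4.08387983e-05,  2.29055912e+01]), 'wrist_force': array([ 0.47207274,  0.31652424, -0.39352318]), 'ft_torque': array([ 0.03820733,  0.01224805, -0.06827432]), 'grip_force': 0.0, 'width': 0.08526486689124911}
```

View pics/top0.png

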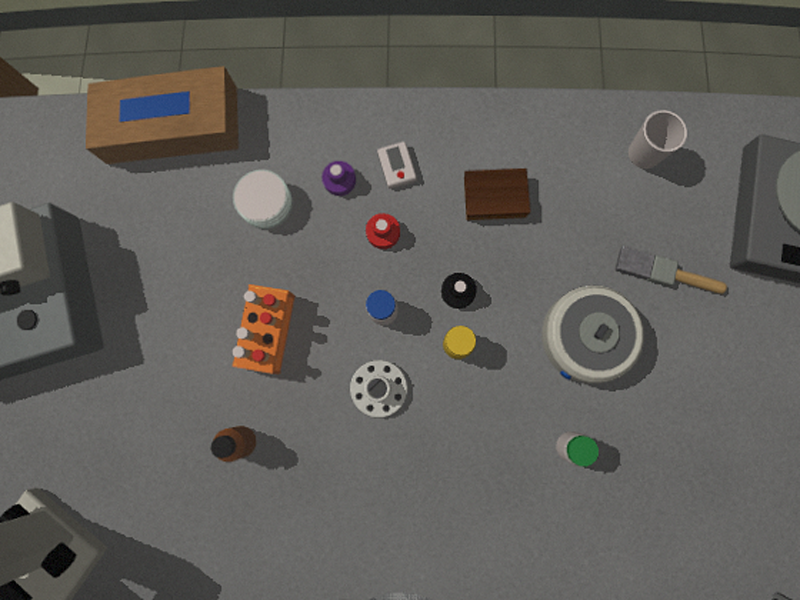

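View pics/side0.png

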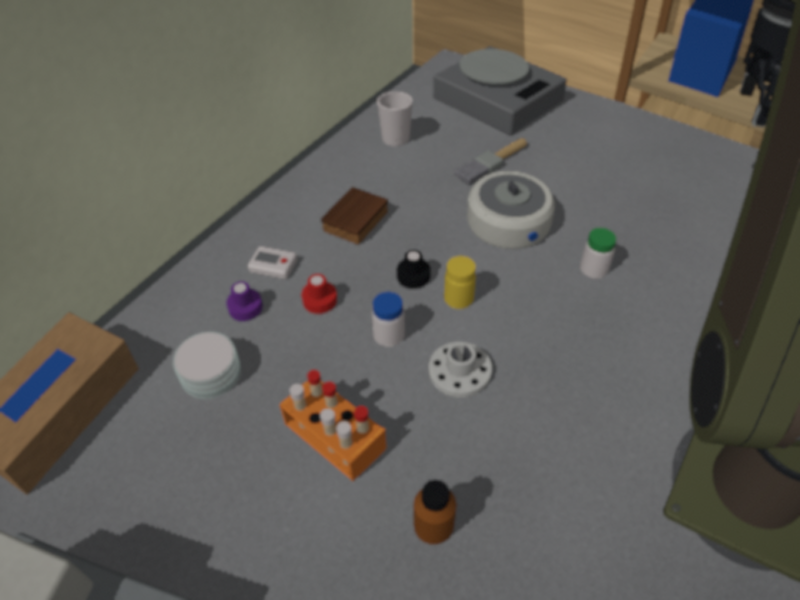

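The top view (800x600) shows the rotor at (378,389), red cap (382,230), centrifuge (596,335), blue jar (380,305), rack (263,330) and bottle cap (223,447). The side view shows the same things: rotor (460,365), red cap (319,292), blue lid (388,305) and bottle cap (435,494). I need enlarged crops for the slot and tang angles.

```bash
python3 - <<'E'
from h import *
import pickle
d=pickle.load(open('c0.pkl','rb'))
def crop(n,u,v,w,h): # centre in 560 px
    im=d[n]['frame'][v-h//2:v+h//2,u-w//2:u+w//2]; return cv2.resize(im,(400,300),interpolation=cv2.INTER_CUBIC)
A=np.vstack([np.hstack([crop('top',265,272,40,30),crop('top',419,232,40,30)]),np.hstack([crop('side',322,252,40,30),crop('side',359,133,40,30)])])
cv2.imwrite('pics/crop1.png',A)
B=np.vstack([np.hstack([crop('top',184,231,80,60),crop('top',266,213,80,60)]),np.hstack([crop('top',268,160,40,30),crop('top',165,310,80,60)])])
cv2.imwrite('pics/crop2.png',B)
# cloud-based
P=cloud(d['top']);
for nm,(u,v) in dict(rotorhub=(264,272),disc=(264,287),flange=(412,240),tang=(422,233),cap=(267,157),jar=(266,213),bot=(156,312),green=(408,315)).items(): print(nm,P[v,u].round(4))
E
```

```text
rotorhub [4.289e-01 4.330e-02 3.000e-04]
disc [0.3958 0.0415 0.0157]
flange [ 0.5006 -0.2753  0.065 ]
tang [ 0.5142 -0.2922  0.0813]
cap [0.6852 0.0392 0.0461]
jar [0.5536 0.0367 0.0738]
bot [0.3426 0.2563 0.0962]
green [ 0.3444 -0.2616  0.0718]
```

View pics/crop1.png

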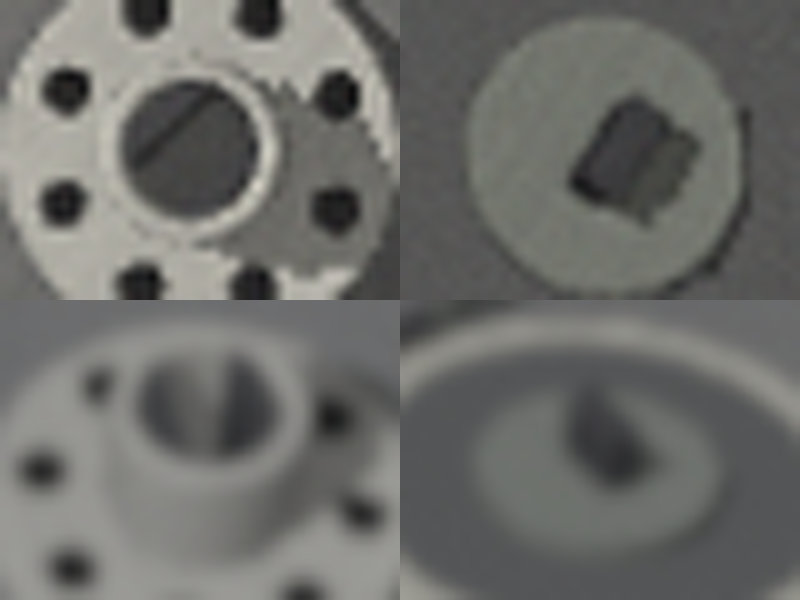

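View pics/crop2.png

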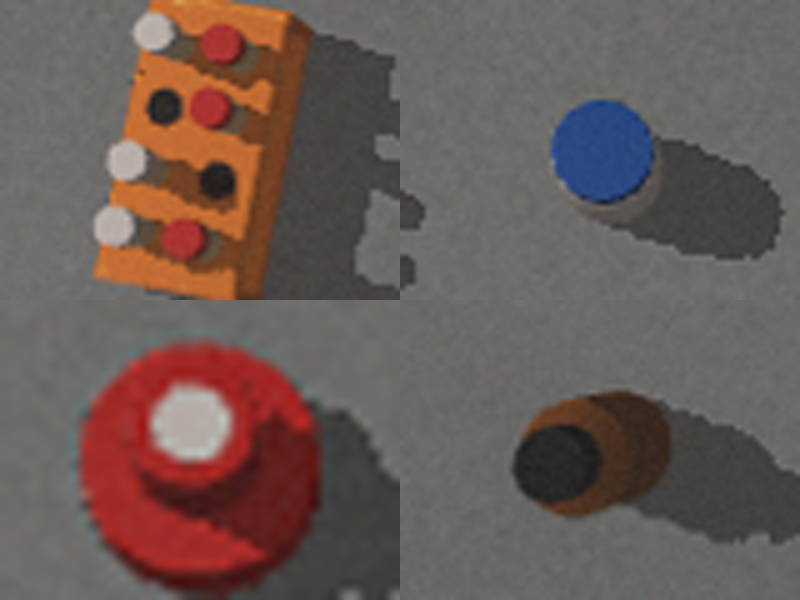

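```bash
python3 - <<'E'
from h import *
import pickle
d=pickle.load(open('c0.pkl','rb'))
np.set_printoptions(linewidth=200)
P=cloud(d['top'])
print('rotor z mm'); print((P[262:282,252:278,2]*1000).round().astype(int))
print(d['top']['frame'][262:282,252:278,1])
print('tang z'); print((P[222:246,405:436,2]*1000).round().astype(int))
S=cloud(d['side']); print('side rotor'); print((S[240:262,308:338,2]*1000).round().astype(int))
m=(P[...,2]>.076)&(P[...,2]<.09)&(abs(P[...,0]-.514)<.03)&(abs(P[...,1]+.29)<.03)
q=P[m][:,:2]; print(m.sum(),q.mean(0)); r=cv2.minAreaRect((q*1000).astype(np.float32)); print(r,cv2.boxPoints(r))
m=(S[...,2]>.076)&(S[...,2]<.09)&(abs(S[...,0]-.514)<.03)&(abs(S[...,1]+.29)<.03)
q=S[m][:,:2]; print(m.sum(),q.mean(0)); r=cv2.minAreaRect((q*1000).astype(np.float32)); print(r)
# rack
for n,Q in(('top',P),('side',S)):
  c=d[n]; hsv=cv2.cvtColor(c['frame'],cv2.COLOR_BGR2HSV)
  m=(hsv[...,0]>8)&(hsv[...,0]<20)&(hsv[...,1]>170)&(Q[...,1]>.05)&(Q[...,1]<.35)&(Q[...,0]<.62)&(Q[...,0]>.38)&(hsv[...,2]>60)&(Q[...,2]>.005)
  q=Q[m]; print(n,m.sum(),np.percentile(q[:,2],[1,50,90,99])); t=q[q[:,2]>.03]; r=cv2.minAreaRect((t[:,:2]*1000).astype(np.float32)); print(r,cv2.boxPoints(r).round(0).tolist())
def circ(p): 
    A=np.c_[2*p,np.ones(len(p))]; x=np.linalg.lstsq(A,(p**2).sum(1),rcond=None)[0]; return x[:2],np.sqrt(x[2]+x[:2]@x[:2])
def blob(Q,xy,r,z0,z1):
    m=(np.hypot(Q[...,0]-xy[0],Q[...,1]-xy[1])<r)&(Q[...,2]>z0)&(Q[...,2]<z1); q=Q[m]
    (a,b),R=cv2.minEnclosingCircle((q[:,:2]*1000).astype(np.float32)); return (round(a,1),round(b,1)),round(R,1),m.sum(),(np.median(q[:,2])*1000).round(1), (q[:,:2].mean(0)*1000).round(1)
for nm,xy,r,z0,z1 in [('hub',(.43,.042),.03,.04,.05),('disc',(.43,.042),.055,.011,.018),('flange',(.51,-.29),.04,.062,.07),('knob',(.685,.04),.03,.044,.052),('skirt',(.685,.04),.04,.016,.024),('jar',(.553,.037),.035,.066,.08),('bot',(.343,.256),.03,.09,.1),('greenj',(.344,-.262),.03,.066,.08)]:
  for n,Q in(('top',P),('side',S)):
    try: print(nm,n,blob(Q,xy,r,z0,z1))
    except Exception as e: print(nm,n,'none')
# machine on left
m=(P[...,1]>.3)&(P[...,0]>.35)&(P[...,0]<.6)&(P[...,2]>.02); print('left thing y min',P[m][:,1].min())
E
```

```text
rotor z mm
[[ 16  15  13  15  12  15  13  16  12  16  12  13  14  14  12  13  14  12  13  12  16  15  15  15  15  16]
 [ 12  16  13  13  13  15  12  13  13  45  46  44  44  44  43  14  12  12  14  13  12  12  13  12  13  16]
 [ 16  13  13  13  16  12  11  44  44  44  42  43  43  44  45  44  44  16  12  15  14  13  12  12  12  14]
 [ 14  12  15  13  12  15  45  46  46  41  44  43  43  42  43  46  44  44  41  14  14  15  16  14  14  14]
 [ 11  14  14  12  12  44  42  45  36  48  42  44  45  34   8   0  42  43  45  29  12  16  15  15  16  15]
 [ 13  13  14  15  44  44  46  30  44  42  39  41  33  12   1  -2  -3  43  43  44  13  14  16  15  16  17]
 [ 15  15  13  14  44  46  36  46  40  41  44  34   6  -4  -3  -1   0   1  42  45  44  14  14  15  15  18]
 [ 15  14  14  43  43  45  42  46  45  44  33   7   2   1  -1  -2   0   2  40  45  46  15  15  15  17  15]
 [ 16  13  17  45  42  43  45  43  46  30   5   1  -3   4  -1   2   1   2  42  44  41  20  15  15  13  14]
 [ 12  14  13  42  44  44  42  46  32   4  -2   1   2  -1   1   1  -1  46  46  44  43  26  11  14  11  16]
 [ 11  15  14  42  
[... 9786 characters left out ...]
np.float64(19.6), array([681. ,  39.3]))
skirt side ((684.1, 41.8), 29.1, np.int64(239), np.float64(19.8), array([679. ,  48.3]))
jar top ((555.0, 37.4), 22.0, np.int64(323), np.float64(71.7), array([554.6,  37.1]))
jar side ((554.8, 39.5), 22.4, np.int64(293), np.float64(71.3), array([553.8,  40.7]))
bot top ((340.2, 259.7), 16.7, np.int64(187), np.float64(94.9), array([341.2, 258.7]))
bot side ((340.9, 260.5), 16.3, np.int64(294), np.float64(94.7), array([340.8, 262. ]))
greenj top ((343.8, -261.1), 22.5, np.int64(344), np.float64(72.1), array([ 343.5, -261.5]))
greenj side ((343.3, -260.5), 23.5, np.int64(227), np.float64(71.8), array([ 343.4, -257.8]))
left thing y min 0.4990138216901117
```

```bash
python3 - <<'E'
from h import *
import pickle
from scipy.optimize import minimize
d=pickle.load(open('c0.pkl','rb'))
for n in('top','side'):
    c=d[n]; P=cloud(c)
    m=(abs(P[...,0]-.52)<.1)&(abs(P[...,1]+.29)<.1)&(P[...,2]>.03)
    q=P[m]; print(n,'outer',cv2.minEnclosingCircle((q[:,:2]*1000).astype(np.float32)),'zmax',np.percentile(q[:,2],[5,50,99]))
    hsv=cv2.cvtColor(c['frame'],cv2.COLOR_BGR2HSV)
    b=(hsv[...,0]>100)&(hsv[...,0]<125)&(hsv[...,1]>150)&(abs(P[...,0]-.45)<.06)&(abs(P[...,1]+.25)<.06)
    print('button',P[b].mean(0).round(4),b.sum())
    # slot: ray-intersect hub top plane for pixels seeing depth
    if n=='top':
        m=(np.hypot(P[...,0]-.43,P[...,1]-.042)<.018); pts=[]
        v,u=np.nonzero((P[...,2]>.04)&(np.hypot(P[...,0]-.43,P[...,1]-.042)<.0155))
        q=P[v,u,:2]-[.43,.042]
        side=lambda a:(q@[-np.sin(a),np.cos(a)])
        for a in range(-70,-10,5):
            s=side(np.radians(a)); print(a,(s[s>0].min()*1000).round(1),(s[s<0].max()*1000).round(1))
E
```

```text
top outer ((514.8514404296875, -289.7258605957031), 77.33103942871094) zmax [0.04978934 0.06041964 0.08086316]
button [ 0.4541 -0.2463  0.0349] 15
-70 1.2 -0.8
-65 0.5 -1.6
-60 1.8 -0.3
-55 1.1 -1.9
-50 2.4 -0.6
-45 0.7 -2.3
-40 2.0 -1.0
-35 0.3 -6.3
-30 1.6 -5.1
-25 0.7 -3.9
-20 1.5 -0.6
-15 0.2 -1.5
side outer ((513.7664794921875, -286.0865783691406), 76.14603424072266) zmax [0.03579771 0.06021403 0.0812805 ]
button [ 0.4541 -0.2443  0.0308] 14
```

>>> play_rows(targets=[0,0,-50,0,0,0,-50,0], gripper=-1)

```text
time_s: 0.27
tcp_pos: [0.2042, -0.4833, 0.2836]
ee_rot: [180.0, -0.0, 22.9]
wrist_force: [-0.3, -1.4, 1.1]
width: 0.0851
grip_force: 0.0
```

```bash
python3 - <<'E'
from h import *
import pickle
d=pickle.load(open('c0.pkl','rb')); c=d['top']
e1=np.array([atz(c,u+.5,v,.044)[:2] for u,v in zip(range(264,256,-1),range(266,274))])
e2=np.array([atz(c,u-.5,v,.044)[:2] for u,v in zip(range(269,262,-1),range(271,278))])
for e in(e1,e2): dd=e[0]-e[-1]; print(np.degrees(np.arctan2(dd[1],dd[0])),e.mean(0))
n=(e1[0]-e1[-1]);n/=np.linalg.norm(n);n=np.array([-n[1],n[0]]);print(e1.mean(0)@n,e2.mean(0)@n, np.array([.4297,.0414])@n)
s=bot.get_state(); p=s['tcp_pos']; y=np.radians(s['ee_rot'][2]); R=np.array([[np.cos(y),np.sin(y)],[np.sin(y),-np.cos(y)]])
print(p,s['ee_rot'][2],R.T@(np.array([.4304,.0420])-p[:2]))
E
```

```text
-44.06910710051286 [0.43408915 0.0468202 ]
-44.12409972266652 [0.42459169 0.03684324]
0.33556044724922623 0.32178626147490225 0.3286132635014248
[ 0.20424759 -0.48331251  0.28360065] 22.90743927991066 [ 0.41279138 -0.39585531]
```

>>> play_rows(targets=[413,-396,0,0,413,-396,0,0,413,-396,0,0,413,-396,0,0,413,-396,0,0,413,-396,0,0,413,-396,0,0,413,-396,0,0,413,-396,0,0,413,-396,0,0,413,-396,0,0,413,-396,0,0,413,-396,0,0,413,-396,0,0,413,-396,80,0,413,-396,120,0,413,-396,160,0,413,-396,200,0,413,-396,200,0,413,-396,200,0])

```text
time_s: 1.93
tcp_pos: [0.4253, 0.0415, 0.0761]
ee_rot: [-179.8, 0.6, 22.9]
wrist_force: [-0.7, 0.4, 0.1]
width: 0.0854
grip_force: 0.0
```

>>> play_rows(targets=[0,0,0,0,0,0,0,0,0,0,0,0,0,0,0,0])

```text
time_s: 2.27
tcp_pos: [0.4331, 0.0421, 0.0836]
ee_rot: [179.9, -0.3, 22.9]
wrist_force: [0.7, 0.4, 0.1]
width: 0.0854
grip_force: 0.0
```

```bash
python3 - <<'E'
from h import *
s=bot.get_state(); print(s['tcp_pos'],s['ee_rot'],s['q'].round(1))
E
```

```text
[0.43312078 0.04212651 0.08361257] [179.91330464  -0.28347917  22.89907225] [  5.6  13.2 -34.7  41.8   0.  162.7]
```

>>> play_rows(targets=[0,0,10,0,0,0,20,0,0,0,30,0,0,0,38,0,0,0,45,0,0,0,51,0,0,0,56,0,0,0,60,0,0,0,63,0,0,0,65,0,0,0,65,0,0,0,65,0,0,0,65,0,0,0,65,0])

```text
time_s: 3.43
tcp_pos: [0.4309, 0.042, 0.0165]
ee_rot: [180.0, -0.0, 22.9]
wrist_force: [-0.8, 0.1, -1.1]
width: 0.085
grip_force: 0.0
```

Settled on the hub within about 1 mm. Grip, then lift slowly.

>>> play_rows(targets=[0,0,0,0,0,0,0,0,0,0,0,0,0,0,0,0,0,0,0,0,0,0,0,0,0,0,0,0,0,0,0,0,0,0,0,0,0,0,0,0,0,0,0,0,0,0,0,0], gripper=1)

```text
time_s: 4.43
tcp_pos: [0.4307, 0.0421, 0.0168]
ee_rot: [-180.0, -0.0, 22.9]
wrist_force: [-0.3, -0.9, 6.0]
width: 0.0386
grip_force: 59.7
```

```bash
python3 - <<'E'
from h import *
s=bot.get_state(); print(s['tcp_pos'],s['ee_rot'],s['wrist_force'])
E
```

```text
[0.43071019 0.04208509 0.0167653 ] [-1.79981777e+02 -2.47343250e-02  2.28971191e+01] [-0.27733825 -0.86835788  5.96133101]
```

>>> play_rows(targets=[0,0,-10,0,0,0,-30,0,0,0,-55,0,0,0,-85,0,0,0,-110,0,0,0,-125,0,-2,14,-130,0,-5,38,-130,-0.02,-9,66,-130,-0.05,-14,97,-130,-0.08,-19,130,-130,-0.11,-24,164,-130,-0.14,-29,199,-130,-0.157,-33,233,-130,-0.157,-38,264,-130,-0.157,-42,292,-130,-0.157,-45,314,-130,-0.157,-47,329,-130,-0.157,-48,337,-130,-0.157,-49,340,-130,-0.157])

```text
time_s: 6.1
tcp_pos: [0.5177, -0.2913, 0.1455]
ee_rot: [-179.9, 0.0, 31.8]
wrist_force: [-0.1, -0.5, -3.0]
width: 0.0384
grip_force: 60.9
```

>>> play_rows(targets=[0,0,0,0,0,0,0,0,0,0,0,0,0,0,0,0,0,0,0,0,0,0,0,0,0,0,0,0,0,0,0,0])

```text
time_s: 6.77
tcp_pos: [0.5179, -0.2901, 0.1464]
ee_rot: [180.0, -0.0, 31.9]
wrist_force: [0.7, 0.1, -1.7]
width: 0.039
grip_force: 60.9
```

```bash
python3 - <<'E'
from h import *
import pickle
s=bot.get_state(); print(s['tcp_pos'],s['ee_rot'],s['wrist_force'],s['width'])
d={n:cam(n) for n in('top','side')}; pickle.dump(d,open('c1.pkl','wb'))
o=[]
for n in d:
    c=d[n];P=cloud(c); u,v=map(int,proj(c,[.518,-.29,.14])); v=min(max(v,50),370)
    f=c['frame'][v-50:v+50,u-65:u+65]; o.append(cv2.resize(f,(400,308),interpolation=cv2.INTER_CUBIC))
    m=(abs(P[...,0]-.518)<.06)&(abs(P[...,1]+.29)<.06)&(P[...,2]>.137)&(P[...,2]<.15); q=P[m]
    print(n,m.sum(),cv2.minEnclosingCircle((q[:,:2]*1000).astype(np.float32)),np.median(q[:,2]))
cv2.imwrite('pics/carry.png',np.hstack(o))
E
```

```text
[ 0.51787004 -0.2901379   0.14640266] [ 1.79996350e+02 -3.27788198e-03  3.19175121e+01] [ 0.66988639  0.11875056 -1.67725902] 0.03896946142708545
top 777 ((517.0206298828125, -290.1988830566406), 45.03667068481445) 0.14352918046021448
side 535 ((517.5487670898438, -289.510986328125), 47.67158508300781) 0.14324942021430548
```

View pics/carry.png

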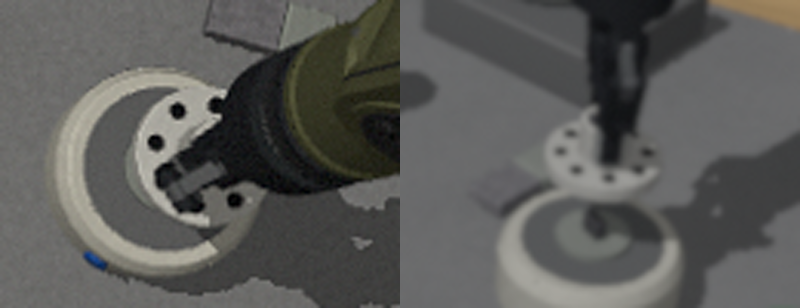

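The rotor hangs level in the gripper, over the tang in both views (crops at about (190,160) and (600,160)). Lower it slowly.

>>> play_rows(targets=[0,0,10,0,0,0,20,0,0,0,30,0,0,0,37,0,0,0,42,0,0,0,45,0,0,0,47,0,0,0,49,0,0,0,51,0,0,0,53,0,0,0,55,0,0,0,57,0,0,0,58,0,0,0,58,0,0,0,58,0])

```text
time_s: 8.12
tcp_pos: [0.5178, -0.2903, 0.0883]
ee_rot: [-180.0, 0.0, 31.9]
wrist_force: [0.4, 1.5, -1.9]
width: 0.0385
grip_force: 60.9
```

```bash
python3 - <<'E'
from h import *
s=bot.get_state(); print(s['tcp_pos'],s['ee_rot'],s['wrist_force'],s['ft_torque'],s['width'])
E
```

```text
[ 0.51782578 -0.2902934   0.08827206] [-1.79996132e+02  3.12906780e-03  3.19040126e+01] [ 0.39199336  1.49592452 -1.87803234] [ 0.00281571 -0.03374476  0.012316  ] 0.03851923286065422
```

No contact force 10 mm below the tang's top, so the tang is in the slot. Seat and release.

>>> play_rows(targets=[0,0,1,0,0,0,2,0,0,0,3,0,0,0,4,0,0,0,5,0,0,0,5,0,0,0,5,0])

```text
time_s: 8.7
tcp_pos: [0.5178, -0.2903, 0.0832]
ee_rot: [-180.0, 0.0, 31.9]
wrist_force: [0.2, 0.3, -2.5]
width: 0.0384
grip_force: 60.9
```

>>> play_rows(targets=[0,0,0,0,0,0,0,0,0,0,0,0,0,0,0,0,0,0,0,0,0,0,0,0,0,0,0,0,0,0,0,0,0,0,-10,0,0,0,-30,0,0,0,-60,0,0,0,-90,0,0,0,-115,0,0,0,-120,0], gripper=-1)

```text
time_s: 9.87
tcp_pos: [0.5203, -0.2917, 0.2092]
ee_rot: [179.6, -0.2, 31.9]
wrist_force: [0.8, -1.3, 0.6]
width: 0.0851
grip_force: 0.0
```

```bash
python3 - <<'E'
from h import *
import pickle
s=bot.get_state(); print(s['tcp_pos'],s['ee_rot'],s['width'])
for n in('top','side'):
    c=cam(n);P=cloud(c)
    for a,b in((.075,.085),(.092,.099),(.105,.118)):
        m=(abs(P[...,0]-.518)<.06)&(abs(P[...,1]+.29)<.06)&(P[...,2]>a)&(P[...,2]<b); q=P[m]
        if len(q): print(n,a,m.sum(),cv2.minEnclosingCircle((q[:,:2]*1000).astype(np.float32)),np.median(q[:,2]))
y=np.radians(s['ee_rot'][2]); R=np.array([[np.cos(y),np.sin(y)],[np.sin(y),-np.cos(y)]])
print(R.T@(np.array([.6847,.0407])-np.array([.5178,-.2903])))
E
```

```text
[ 0.52027987 -0.29169058  0.20923978] [179.55059948  -0.24658799  31.90386542] 0.08505340213148946
top 0.075 825 ((516.838134765625, -291.0401611328125), 45.18522644042969) 0.08003955921570817
top 0.092 21 ((516.157470703125, -289.0212097167969), 17.376054763793945) 0.09443475921189759
top 0.105 95 ((519.9246215820312, -288.9759521484375), 18.047073364257812) 0.10931244474593588
side 0.075 488 ((518.32958984375, -289.8908996582031), 46.05550003051758) 0.0804736134896725
side 0.092 47 ((518.1365356445312, -287.7679443359375), 19.99309730529785) 0.09557621100976829
side 0.105 128 ((516.4127807617188, -288.376953125), 21.5504207611084) 0.10932347687725025
[ 0.31661947 -0.19279191]
```

>>> play_rows(targets=[8,-5,0,0,28,-17,0,0,58,-35,0,0,90,-55,0,0,122,-75,0,0,155,-95,0,0,188,-115,0,0,220,-134,0,0,250,-152,0,0,277,-169,0,0,298,-181,0,0,311,-189,0,0,316.5,-193,0,0,316.5,-193,20,0,316.5,-193,45,0,316.5,-193,70,0,316.5,-193,90,0,316.5,-193,100,0,316.5,-193,100,0,316.5,-193,100,0])

```text
time_s: 11.63
tcp_pos: [0.6839, 0.0401, 0.103]
ee_rot: [-180.0, 0.1, 31.9]
wrist_force: [-0.2, -0.7, 1.1]
width: 0.0853
grip_force: 0.0
```

>>> play_rows(targets=[0,0,10,0,0,0,22,0,0,0,35,0,0,0,48,0,0,0,58,0,0,0,66,0,0,0,72,0,0,0,76,0,0,0,78,0,0,0,78,0,0,0,78,0,0,0,78,0,0,0,78,0])

```text
time_s: 12.72
tcp_pos: [0.685, 0.0408, 0.0259]
ee_rot: [180.0, -0.1, 31.9]
wrist_force: [-0.3, 0.1, -0.2]
width: 0.0853
grip_force: 0.0
```

>>> play_rows(targets=[0,0,0,0,0,0,0,0,0,0,0,0,0,0,0,0,0,0,0,0,0,0,0,0,0,0,0,0,0,0,0,0,0,0,0,0,0,0,0,0,0,0,0,0,0,0,0,0], gripper=1)

```text
time_s: 13.72
tcp_pos: [0.6849, 0.0408, 0.0256]
ee_rot: [180.0, -0.0, 31.9]
wrist_force: [1.2, 0.5, 3.3]
width: 0.0282
grip_force: 59.2
```

>>> play_rows(targets=[0,0,-15,0,0,0,-45,0,0,0,-85,0,0,0,-120,0,0,0,-145,0,0,0,-155,0,-8,5,-155,0,-28,17,-155,0,-58,35,-155,0,-90,55,-155,0,-122,75,-155,0,-155,95,-155,0,-188,115,-155,0,-220,134,-155,0,-250,152,-155,0,-277,169,-155,0,-298,181,-155,0,-311,189,-155,0,-317,192.5,-155,0,-317,192.5,-155,0])

```text
time_s: 15.38
tcp_pos: [0.5147, -0.2909, 0.1778]
ee_rot: [-179.8, 0.1, 31.7]
wrist_force: [-0.4, 0.4, -0.9]
width: 0.0283
grip_force: 59.2
```

>>> play_rows(targets=[0,0,10,0,0,0,20,0,0,0,28,0,0,0,33,0,0,0,35,0,0,0,35,0,0,0,35,0,0,0,35,0,0,0,35,0])

```text
time_s: 16.13
tcp_pos: [0.5176, -0.2903, 0.1459]
ee_rot: [179.9, -0.0, 31.9]
wrist_force: [0.1, 0.1, -0.7]
width: 0.028
grip_force: 59.2
```

```bash
python3 - <<'E'
from h import *
s=bot.get_state(); print(s['tcp_pos'],s['ee_rot'],s['wrist_force'],s['width'])
o=[]
for n in('top','side'):
    c=cam(n);P=cloud(c); u,v=map(int,proj(c,[.518,-.29,.12])); v=min(max(v,50),370)
    f=c['frame'][v-45:v+45,u-58:u+58]; o.append(cv2.resize(f,(400,310),interpolation=cv2.INTER_CUBIC))
    hsv=cv2.cvtColor(c['frame'],cv2.COLOR_BGR2HSV); m=((hsv[...,0]<8)|(hsv[...,0]>172))&(hsv[...,1]>150)&(abs(P[...,0]-.518)<.06)&(abs(P[...,1]+.29)<.06); q=P[m]
    print(n,m.sum(),cv2.minEnclosingCircle((q[:,:2]*1000).astype(np.float32)),np.percentile(q[:,2],[2,50,98]))
cv2.imwrite('pics/cap.png',np.hstack(o))
E
```

```text
[ 0.5176084  -0.29030211  0.14588137] [ 1.79941335e+02 -3.33542738e-02  3.19100784e+01] [ 0.0989188   0.13267313 -0.6516547 ] 0.02802189041333096
top 229 ((519.4761352539062, -280.9819030761719), 37.0532341003418) [0.1248293  0.14029785 0.24797035]
side 271 ((518.5154418945312, -287.3655700683594), 28.832416534423828) [0.1236641  0.13897714 0.16880731]
```

View pics/cap.png

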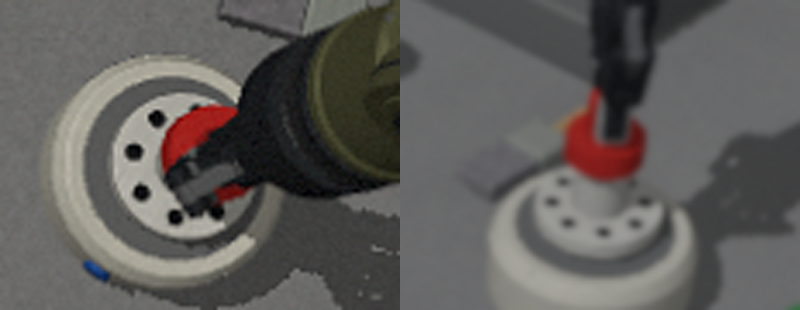

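The cap hangs level over the hub: red at (205,150) in the left crop and (605,150) in the right. Lower it 24 mm.

>>> play_rows(targets=[0,0,3,0,0,0,6,0,0,0,9,0,0,0,11,0,0,0,13,0,0,0,15,0,0,0,17,0,0,0,19,0,0,0,21,0,0,0,22.5,0,0,0,23.5,0,0,0,23.5,0,0,0,23.5,0])

```text
time_s: 17.32
tcp_pos: [0.5172, -0.2902, 0.1218]
ee_rot: [180.0, -0.0, 31.9]
wrist_force: [0.2, 0.2, -1.6]
width: 0.0284
grip_force: 59.3
```

>>> play_rows(targets=[0,0,0,0,0,0,0,0,0,0,0,0,0,0,0,0,0,0,0,0,0,0,0,0,0,0,0,0,0,0,0,0,0,0,-8,0,0,0,-25,0,0,0,-50,0,0,0,-80,0,0,0,-100,0,0,0,-105,0,0,0,-105,0,0,0,-105,0], gripper=-1)

```text
time_s: 18.65
tcp_pos: [0.517, -0.2901, 0.2265]
ee_rot: [-180.0, 0.0, 31.9]
wrist_force: [-0.2, 0.1, -0.1]
width: 0.0853
grip_force: 0.0
```

```bash
python3 - <<'E'
from h import *
s=bot.get_state(); print(s['tcp_pos'],s['ee_rot'],s['width'],s['q'].round(1))
for n in('top','side'):
    c=cam(n);P=cloud(c)
    for a,b in((.075,.085),(.112,.12),(.138,.15)):
        m=(abs(P[...,0]-.518)<.06)&(abs(P[...,1]+.29)<.06)&(P[...,2]>a)&(P[...,2]<b); q=P[m]
        if len(q): print(n,a,m.sum(),cv2.minEnclosingCircle((q[:,:2]*1000).astype(np.float32)),np.median(q[:,2]))
y=np.radians(31.9); R=np.array([[np.cos(y),np.sin(y)],[np.sin(y),-np.cos(y)]])
print(R.T@(np.array([.5549,.0384])-np.array([.5176,-.2903])))
E
```

```text
[ 0.51699542 -0.29009978  0.22653611] [-1.79993518e+02  3.63460553e-03  3.19003185e+01] 0.08532157493572536 [-29.3  21.7   1.4  69.7  -0.  118.8]
top 0.075 638 ((517.1055908203125, -290.7467956542969), 45.04361343383789) 0.08001756189647775
top 0.112 230 ((517.4855346679688, -289.8600769042969), 27.7753963470459) 0.11583225547363224
top 0.138 80 ((519.6240234375, -289.2623291015625), 14.173758506774902) 0.1443065481135862
side 0.075 448 ((518.3859252929688, -288.1139221191406), 46.34575653076172) 0.08043869064058538
side 0.112 185 ((517.6787719726562, -288.0162353515625), 28.684537887573242) 0.11610534738346806
side 0.138 102 ((517.4385986328125, -288.12725830078125), 16.390850067138672) 0.14383961440711393
[ 0.20536432 -0.25934624]
```

>>> play_rows(targets=[5,-6,0,-0.06,17,-22,0,-0.16,36,-46,0,-0.28,58,-73,0,-0.4,80,-101,0,-0.52,102,-129,0,-0.64,125,-157,0,-0.75,147,-185,0,-0.83,168,-212,0,-0.873,186,-235,0,-0.873,199,-251,0,-0.873,205.5,-259,0,-0.873,205.5,-259,20,-0.873,205.5,-259,45,-0.873,205.5,-259,75,-0.873,205.5,-259,100,-0.873,205.5,-259,115,-0.873,205.5,-259,120,-0.873,205.5,-259,120,-0.873,205.5,-259,120,-0.873])

```text
time_s: 20.42
tcp_pos: [0.5548, 0.0379, 0.1069]
ee_rot: [-180.0, 0.0, 81.9]
wrist_force: [-0.5, -0.4, 0.0]
width: 0.0854
grip_force: 0.0
```

>>> play_rows(targets=[0,0,10,0,0,0,22,0,0,0,35,0,0,0,48,0,0,0,60,0,0,0,70,0,0,0,77,0,0,0,82,0,0,0,84,0,0,0,84,0,0,0,84,0,0,0,84,0])

```text
time_s: 21.42
tcp_pos: [0.5553, 0.0384, 0.0234]
ee_rot: [179.9, -0.0, 81.9]
wrist_force: [0.4, -0.1, 0.2]
width: 0.0853
grip_force: 0.0
```

>>> play_rows(targets=[0,0,0,0,0,0,0,0,0,0,0,0,0,0,0,0,0,0,0,0,0,0,0,0,0,0,0,0,0,0,0,0,0,0,0,0,0,0,0,0,0,0,0,0], gripper=1)

```text
time_s: 22.33
tcp_pos: [0.5552, 0.0384, 0.0234]
ee_rot: [179.9, -0.0, 81.9]
wrist_force: [-0.3, 0.1, 5.7]
width: 0.0463
grip_force: 62.2
```

>>> play_rows(targets=[0,0,-10,0,0,0,-35,0,0,0,-70,0,0,0,-105,0,0,0,-125,0,0,0,-130,0,7,-2,-130,0,25,-6,-130,0,50,-12,-130,0,78,-19,-130,0,106,-25,-130,0,134,-32,-130,0,162,-39,-130,0,190,-45,-130,0,216,-52,-130,0,239,-57,-130,0,256,-61,-130,0,265,-63.5,-130,0,265,-63.5,-130,0,265,-63.5,-130,0])

```text
time_s: 24.0
tcp_pos: [0.5279, 0.309, 0.1511]
ee_rot: [-179.9, 0.2, 82.0]
wrist_force: [-0.3, -0.2, -1.8]
width: 0.0464
grip_force: 62.0
```

>>> play_rows(targets=[0,0,0,0,0,0,10,0,0,0,30,0,0,0,55,0,0,0,80,0,0,0,100,0,0,0,113,0,0,0,120,0,0,0,124,0,0,0,127,0,0,0,129,0,0,0,129,0,0,0,129,0,0,0,129,0])

```text
time_s: 25.17
tcp_pos: [0.5297, 0.3099, 0.0246]
ee_rot: [179.9, -0.1, 81.9]
wrist_force: [-0.9, 0.5, -1.0]
width: 0.0464
grip_force: 62.0
```

>>> play_rows(targets=[0,0,1,0,0,0,1,0,0,0,1,0])

```text
time_s: 25.42
tcp_pos: [0.5297, 0.31, 0.0234]
ee_rot: [179.9, -0.1, 81.9]
wrist_force: [0.3, -0.3, 0.3]
width: 0.0466
grip_force: 62.2
```

>>> play_rows(targets=[0,0,0,0,0,0,0,0,0,0,0,0,0,0,0,0,0,0,0,0,0,0,0,0,0,0,0,0,0,0,-10,0,0,0,-35,0,0,0,-70,0,0,0,-105,0,0,0,-130,0,-5,-12,-135,0,-15,-36,-135,0,-27,-65,-135,0,-39,-94,-135,0,-51,-122,-135,0,-62,-148,-135,0,-71,-168,-135,0,-76,-180,-135,0], gripper=-1)

```text
time_s: 27.08
tcp_pos: [0.3375, 0.2584, 0.1583]
ee_rot: [-179.9, 0.0, 82.0]
wrist_force: [-0.4, -0.2, 0.6]
width: 0.0851
grip_force: 0.0
```

>>> play_rows(targets=[0,0,0,0,0,0,0,0,0,0,8,0,0,0,25,0,0,0,45,0,0,0,65,0,0,0,85,0,0,0,102,0,0,0,115,0,0,0,123,0,0,0,127,0,0,0,127,0,0,0,127,0,0,0,127,0])

```text
time_s: 28.25
tcp_pos: [0.3411, 0.2602, 0.0314]
ee_rot: [179.9, -0.1, 81.9]
wrist_force: [-0.3, -0.1, -0.2]
width: 0.0859
grip_force: 0.0
```

```bash
python3 - <<'E'
from h import *
s=bot.get_state(); print(s['tcp_pos'],s['ee_rot'],s['wrist_force'])
o=[]
for n in('top','side'):
    c=cam(n);P=cloud(c); o.append(cv2.resize(c['frame'][100:400,:400],(400,300)))
    for nm,xy,r,z0,z1 in[('jar',(.53,.31),.04,.066,.08)]:
        m=(np.hypot(P[...,0]-xy[0],P[...,1]-xy[1])<r)&(P[...,2]>z0)&(P[...,2]<z1); q=P[m]
        if len(q): print(n,nm,len(q),cv2.minEnclosingCircle((q[:,:2]*1000).astype(np.float32)),np.median(q[:,2]))
cv2.imwrite('pics/jar.png',np.hstack(o))
E
```

```text
[0.34110291 0.26021172 0.031415  ] [ 1.79933940e+02 -6.44267317e-02  8.19115651e+01] [-0.31434244 -0.06219591 -0.17864965]
top jar 311 ((529.4443359375, 307.93505859375), 21.75118637084961) 0.07132617856591587
side jar 469 ((530.1555786132812, 309.33343505859375), 22.648157119750977) 0.071966358718332
```

View pics/jar.png

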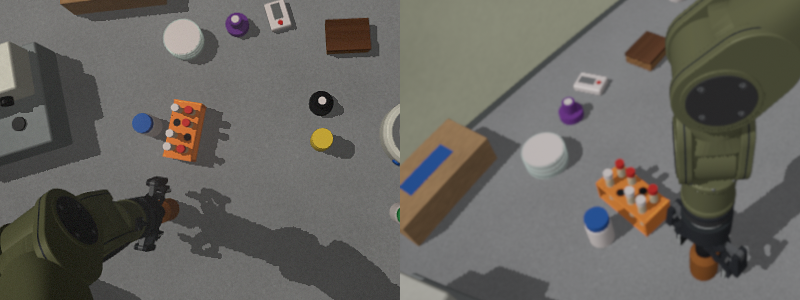

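The jar stands upright left of the rack (left crop (143,123)), and the fingers straddle the bottle at (165,210). Take the bottle.

>>> play_rows(targets=[0,0,0,0,0,0,0,0,0,0,0,0,0,0,0,0,0,0,0,0,0,0,0,0,0,0,0,0,0,0,0,0,0,0,0,0,0,0,0,0,0,0,0,0], gripper=1)

```text
time_s: 29.27
tcp_pos: [0.3404, 0.2598, 0.0315]
ee_rot: [180.0, -0.0, 81.9]
wrist_force: [-0.5, -0.5, 5.8]
width: 0.0489
grip_force: 61.3
```

>>> play_rows(targets=[0,0,-10,0,0,0,-35,0,0,0,-70,0,0,0,-95,0,0,0,-110,0,4,5,-110,0,15,18,-110,0,32,38,-110,0,51,60,-110,0,70,82,-110,0,89,104,-110,0,108,126,-110,0,125,147,-110,0,140,164,-110,0,150,175,-110,0,153.5,179.5,-110,0,153.5,179.5,-110,0,153.5,179.5,-110,0,153.5,179.5,-110,0])

```text
time_s: 30.85
tcp_pos: [0.5382, 0.3855, 0.1401]
ee_rot: [-179.9, 0.1, 81.9]
wrist_force: [-0.1, 0.1, -0.6]
width: 0.0488
grip_force: 62.3
```

>>> play_rows(targets=[0,0,8,0,0,0,25,0,0,0,45,0,0,0,65,0,0,0,82,0,0,0,94,0,0,0,101,0,0,0,105,0,0,0,108,0,0,0,109.5,0,0,0,109.5,0,0,0,109.5,0,0,0,109.5,0])

```text
time_s: 31.93
tcp_pos: [0.54, 0.3868, 0.0321]
ee_rot: [179.9, -0.1, 81.9]
wrist_force: [0.4, 0.1, -1.0]
width: 0.0486
grip_force: 62.3
```

>>> play_rows(targets=[0,0,0.5,0,0,0,0.5,0,0,0,0.5,0])

```text
time_s: 32.18
tcp_pos: [0.54, 0.3868, 0.0316]
ee_rot: [179.9, -0.1, 81.9]
wrist_force: [-0.4, -0.3, 2.5]
width: 0.0486
grip_force: 62.6
```

>>> play_rows(targets=[0,0,0,0,0,0,0,0,0,0,0,0,0,0,0,0,0,0,0,0,0,0,0,0,0,0,0,0,0,0,0,0,0,0,-10,0,0,0,-35,0,0,0,-70,0,0,0,-105,0,0,0,-135,0,0,0,-150,0,0,-60,-150,0,0,-130,-150,0,0,-200,-150,0,0,-200,-150,0,0,-200,-150,0,0,-200,-150,0], gripper=-1)

```text
time_s: 33.85
tcp_pos: [0.3354, 0.414, 0.1817]
ee_rot: [-179.8, 0.1, 82.2]
wrist_force: [0.2, -0.7, -0.3]
width: 0.0854
grip_force: 0.0
```

>>> play_rows(targets=[0,0,0,0,0,0,0,0,0,0,0,0,0,0,0,0,0,0,0,0,0,0,0,0])

```text
time_s: 34.35
tcp_pos: [0.3423, 0.4143, 0.1806]
ee_rot: [-180.0, 0.0, 81.8]
wrist_force: [0.2, -0.3, 0.6]
width: 0.0854
grip_force: 0.0
```

```bash
python3 - <<'E'
from h import *
s=bot.get_state(); print(s['tcp_pos'],s['wrist_force'],s['time_s'],abs(s['dq']).max())
o=[]; a=np.radians(-7.9); X=np.array([np.cos(a),np.sin(a)]);Y=np.array([-X[1],X[0]])
for n in('top','side'):
    c=cam(n);P=cloud(c); o.append(cv2.resize(c['frame'],(400,300)))
    for nm,xy,r,z0,z1 in[('jar',(.53,.309),.035,.066,.08),('bot',(.54,.387),.03,.088,.1),('cap',(.5176,-.29),.04,.112,.12),('disc',(.5176,-.29),.06,.075,.085),('green',(.344,-.262),.03,.066,.08)]:
        m=(np.hypot(P[...,0]-xy[0],P[...,1]-xy[1])<r)&(P[...,2]>z0)&(P[...,2]<z1); q=P[m]
        if len(q):
            ce=np.array(cv2.minEnclosingCircle((q[:,:2]*1000).astype(np.float32))[0]); e=ce-[517.7,224.3]
            print(n,nm,len(q),ce.round(1),np.median(q[:,2]).round(4),'rack frame',(e@X).round(1),(e@Y).round(1))
cv2.imwrite('pics/end.png',np.hstack(o))
E
```

```text
[0.34233175 0.41433178 0.18059291] [ 0.22348414 -0.32472424  0.55532198] 34.35 0.3832373194550762
top jar 306 [529.3 308.3] 0.0714 rack frame -0.0 84.8
top bot 179 [540.  386.4] 0.0942 rack frame -0.2 163.7
top cap 364 [ 517.5 -290.9] 0.1159 rack frame 70.6 -510.3
top disc 756 [ 516.7 -291.4] 0.0798 rack frame 69.9 -511.0
top green 347 [ 343.  -261.9] 0.072 rack frame -106.2 -505.6
side bot 305 [540.4 388.1] 0.095 rack frame -0.0 165.4
side disc 256 [ 502.3 -281.2] 0.08 rack frame 54.2 -502.8
side green 223 [ 343.6 -260. ] 0.072 rack frame -105.9 -503.6
```

View pics/end.png

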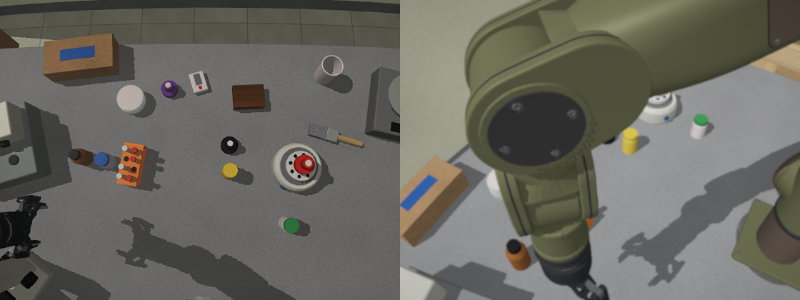

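The final view shows the cap on the seated rotor at (305,163). The rack (131,165), jar (102,159) and bottle (80,157) stand in a row, and the robot is clear of everything.

```bash
python3 -c "
from workcell import bot
print(bot.close_job())"
```

```text
the job is handed in; nothing more can be done
None
```

I handed the job in at about 34 s; no verdict was returned. By the cameras, the rotor is fully home, the red cap sits over its hub, and the jar and bottle stand upright in a row left of the rack, 85 and 164 mm from its middle and within 1 mm of the line. I did not move the green-lidded jar, slide box or dishes.

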